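# Move three watch movements on one station each

### The arm

A 6-joint arm with a two-finger parallel gripper is mounted at the origin on the work surface. World frame = base frame: x ahead of the robot, y to its left, z up, the work surface at z = 0. Lengths are in m, angles in rad, forces in N, time in s.
With the tool pointing down it reaches from about 0.25 to 0.775 m from the base axis. Payload 4 kg.
Tool frame: the origin (TCP) lies midway between the tips of the shut fingers; the grasp point (between the pads) lies 19 mm behind it; z points along the fingers, y is the line along which they close (so a half turn about z gives the same grasp; the last joint's range is limited). The gripper opens to 94 mm and grips with 3 to 60 N. Pads are 16 mm wide; open, the fingers measure 119 mm over their backs; the gripper's body (75 mm by 177 mm) begins 78 mm behind the grasp point.
Start: joints at [-0.103, 0.087, 1.371, -0, 1.684, -0.103], TCP at [0.55, -0, 0.206] pointing down, gripper open.
Joint ranges: [-3.1, 3.1], [-0.76, 2.03], [0.27, 2.55], [-1.08, 4.22], [0.17, 2.65], [-2.57, 2.57]. Speed limits (rad/s): [2.79, 2.79, 3.14, 3.14, 3.14, 3.14].

### API

Orientations are given as [roll, pitch, yaw] about the fixed x, y, z axes, in that order (R = Rz(yaw) Ry(pitch) Rx(roll)).
In Python, from bench import robot gives the robot as it stands.
- The arm moves only by the tool servo_tool, never from a script. Its argument "moves" is a list of rows, each a list of 5 numbers: the shift along the tool's x, y, z in units of 25 mm (1.0 is 25 mm), then the turn about the tool's z in units of 6 degrees (1.0 is 6 degrees), then the closure, from 0 (fully open) to 1 (shut). In form: [[dx, dy, dz, yaw, gripper], ...]. A call has 1 to 10 rows; each row is the pose to reach, as a shift and turn from the pose commanded when the call began, along the tool's axes at that moment; what a row does not reach only later rows make up. A row lasts 1/12 s, in which the tool goes at most 41.7 mm and 7.16 degrees, less where a joint would pass 70% of its speed; a pose out of reach is approached as far as the arm can. A call with a gripper value outside its range is refused whole. The fingers move at their own pace and stop on an object; the grip force is fixed at half the most. Time passes only in rows, so rows that repeat a pose let the fingers close. It gives the time, the measured TCP pose, the force, the opening and the grip force at its end, in the units of the state.
- robot.get_obs(): the state, without advancing time (a new reading comes with each control period).
- robot.snapshot(name): name is "scene" or "side" or "wrist"; returns a dict with "image" (400x640x3 uint8, blue, green, red), "fx", "fy", "cx", "cy" (pixels), "eye" and "orientation" of the camera in the world; the wrist camera has in their place "T_tool_cam" (4x4, takes a point from camera to tool coordinates, whose origin is the TCP and whose axes are the flange's). Camera axes: x right, y down, z forward; pixel columns grow to the right and rows downward; lengths in m; the calibration is good to about 2 mm. A picture is of the moment at which its call begins: read the wrist's pose just before it. There is no depth.
- robot.close_job(): hands the job in; it is judged then, once.
The state is a dict: "time": time; "joint_positions": joint angles; "qvel": joint speeds; "joint_torque": joint torques, N m; "tool_pos": TCP position; "ee_rot": TCP orientation; "wrist_force": force on the tool from outside, world axes, zero at the start; "wrist_torque": the same for the moment, N m; "width": finger opening in m; "finger_force": force on a finger pad.
Only numpy, scipy, OpenCV 4.12 (cv2) and the standard library are available. Lean on these libraries where they do the work, as an engineer would, in place of code of your own. Each camera call takes 0.05 s, during which the arm holds its last target. There are 200 camera calls.

### The job

Each of the three watch movements goes on to its next station: the blue holder, now timed, from the timing stand to the wooden hand-fitting turntable; the yellow holder, its dial and hands on, from the turntable into the big pocket of the white tray; and the red holder from that pocket onto the timing stand, pressed straight down past its sprung balls until it clicks fully home. All three places are taken, but the cork pad is free to park one holder on the way; set them down upright and gently, never dropped and never on the bare bench top, and leave the loupe and the tweezers where they lie.

Things in the scene. Friction and masses are not known exactly. Their poses are not given: they have to be found in the camera images.
- holder_blue: watch movement in a round holder: a bright blue ring with a brass-coloured movement in its top. Diameter 50, height 42 mm, 0.12 kg. Origin: centre of the underside, z up. From 22 to 42 mm up it is a plain straight ring, diameter 50 (grip here); below is a steel foot, diameter 44 with a groove, tapering to 32 at the bottom. Starts upright and clicked into the timing stand (8 N to pull out).
- holder_yellow: watch movement in a round holder: a yellow ring with a white dial and black hands in its top. Diameter 50, height 42 mm, 0.12 kg. Origin: centre of the underside, z up. From 22 to 42 mm up it is a plain straight ring, diameter 50 (grip here); below is a steel foot, diameter 44 with a groove, tapering to 32 at the bottom. Starts upright in the recess of the turntable.
- holder_red: watch movement in a round holder: a red ring with a silver-grey movement in its top. Diameter 50, height 42 mm, 0.12 kg. Origin: centre of the underside, z up. From 22 to 42 mm up it is a plain straight ring, diameter 50 (grip here); below is a steel foot, diameter 44 with a groove, tapering to 32 at the bottom. Starts upright in the round pocket of the white tray.
- timing_stand: fixed stand: grey foot 96 x 80 mm; round silvery head, its rim (diameter 73) 54.5 mm above the bench and the highest part. It is an open nest: flared mouth 58 wide, bore 47, 4 steel balls sprung in from its wall. Origin on the bench under the nest, z up. Nest floor 34 mm up: a holder fully home has its origin there; one only laid in sits on the balls 7 mm higher and needs an 8 N push to snap home.
- turntable: hand-fitting turntable, fixed (does not turn here): wooden disc, diameter 80 mm, on a black foot of diameter 88, with a dark round recess of diameter 58, 5 mm deep. Origin on the bench under its centre, z up. The recess floor, where a holder stands, is 18 mm above the origin, the rim 23 mm.
- tray: fixed white tray 130 x 92 mm, 14 mm high: one big round pocket, diameter 62, 10 mm deep, and beside it six small movements fixed in two rows. Origin on the bench under the big pocket's centre, z up; the tray reaches 85 mm along its +x (small movements), 45 along -x, 46 either side in y. Pocket floor, where a holder stands, 4 mm above the origin.
- pad: free round cork pad, fixed to the bench, diameter 82 mm on a wooden base of 86 mm. Origin on the bench under its centre, z up. Its flat top is 8 mm above the origin.
- loupe: watchmaker's eyeglass of pale wood with a black band, standing upright: diameter 36, height 33 mm, 0.04 kg. Origin at the centre of its underside. Not to be moved.
- tweezers: steel tweezers lying flat on the bench, 128 mm long along their x, 10 mm wide, 8 mm high, 0.03 kg. Origin at the middle of the underside. Not to be moved.

How it is judged:
By the outcome, as a careful person would: the job done as asked, in the order asked, and still so for the second after the job is handed in, with the robot touching nothing.
It also fails if it takes over 96 s, if anything falls off the work surface, if the arm or the gripper's body presses on something with over 40 N, if the wrist force passes 120 N, or if a joint passes its speed limit or range.

## Working session

There is one attempt and no reset: what is moved stays moved. The work goes in short steps, Python scripts to look and compute and a tool call to move; the robot and the scene stay as the last step left them, time stands still between calls to the robot, and variables do not carry over. Pictures are saved under pics/ and viewed, at most 14 in all, crops included, and the job is handed in when it is done.

Besides the shell and the picture viewer there is one more tool, called by a JSON object that holds its "op" and its "data", one argument or row to a line. servo_tool: Moves the arm, as the interface text tells. Its arguments: {"type":"object","properties":{"moves":{"type":"array"}},"required":["moves"]}

```bash
mkdir -p pics; cat > h.py <<'E'
import numpy as np, cv2
from bench import robot
from scipy.spatial.transform import Rotation as R
def snap(n,f=None):
    o=robot.get_obs(); s=robot.snapshot(n)
    if f: cv2.imwrite('pics/'+f,s['image'])
    return o,s
E
python3 - <<'E'
from h import *
o,s=snap('scene','a.png'); print({k:v for k,v in s.items() if k!='image'})
o,s=snap('side','b.png'); print({k:v for k,v in s.items() if k!='image'})
o,s=snap('wrist','c.png'); print({k:v for k,v in s.items() if k!='image'})
print(o)
E
```

```text
{'fx': 428.49742782695176, 'fy': 428.49742782695176, 'cx': 319.6109027767027, 'cy': 196.893485777591, 'eye': array([0.89245333, 0.34280902, 0.82117736]), 'orientation': array([-2.54868927e+00,  2.29047899e-03,  2.24993521e+00])}
{'fx': 469.6752441825184, 'fy': 469.6752441825184, 'cx': 317.17738641042547, 'cy': 201.80847627494464, 'eye': array([ 0.05451089, -0.6674901 ,  0.91036349]), 'orientation': array([-2.38088111,  0.01118287, -0.60986711])}
{'fx': 346.3097626133586, 'fy': 346.3097626133586, 'cx': 322.55955016237453, 'cy': 199.35004945021788, 'T_tool_cam': array([[ 6.53634281e-04, -9.68956343e-01, -2.47231023e-01,
         7.14449389e-02],
       [ 9.99999589e-01,  7.88547987e-04, -4.46685696e-04,
        -1.97165175e-04],
       [ 6.27772464e-04, -2.47230629e-01,  9.68956460e-01,
        -1.78849205e-01],
       [ 0.00000000e+00,  0.00000000e+00,  0.00000000e+00,
         1.00000000e+00]])}
{'time': 0.1, 'joint_positions': array([-1.03070399e-01,  8.78798904e-02,  1.37205314e+00, -2.01376557e-05,
        1.68357473e+00, -1.03121153e-01]), 'qvel': array([-2.24076183e-03, -7.31335391e-04, -4.30051671e-03, -4.73222554e-04,
       -6.18340630e-04, -8.97670433e-06]), 'joint_torque': array([ 2.25695316e-03, -3.41256917e+01, -3.03301656e+01,  7.19034858e-02,
        3.05556308e-02, -9.49158243e-05]), 'tool_pos': array([5.49530444e-01, 5.31772149e-05, 2.04447217e-01]), 'ee_rot': array([-3.13968566e+00, -1.77229910e-04,  1.57084467e+00]), 'wrist_force': array([-0.51456111, -0.02974797,  0.33485512]), 'wrist_torque': array([-0.03044289, -0.03168946,  0.01285362]), 'finger_force': 0.0, 'width': 0.09392818516812744}
```

View pics/a.png

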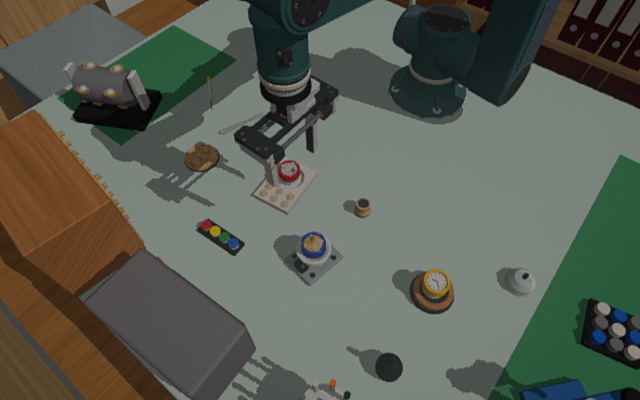

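View pics/b.png

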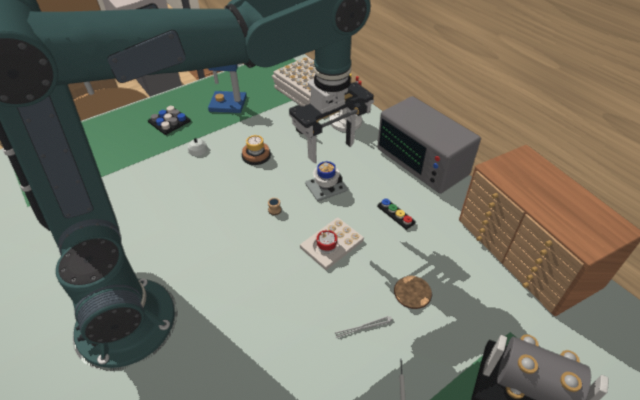

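View pics/c.png

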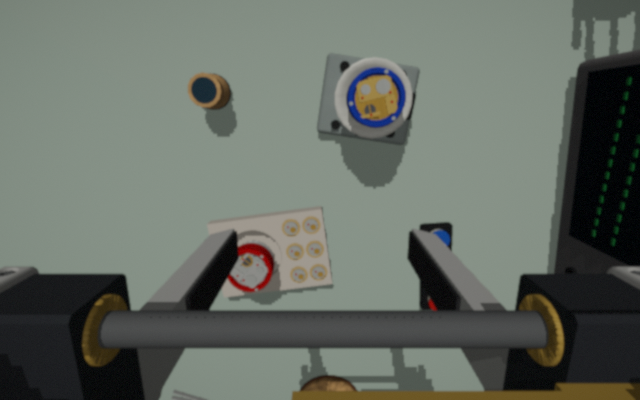

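The scene view shows red (290,170), blue (314,243), yellow (436,283), pad (201,157), loupe (363,207), tweezers near (238,125). The side view has yellow (255,145), blue (326,170), red (327,240), pad (412,291), tweezers (363,327). The wrist view shows blue (375,97), with red (250,265) partly hidden by a finger.

```bash
cat >> h.py <<'E'
def cam(o,s):
    if 'eye' in s: return np.array(s['eye']),R.from_euler('xyz',s['orientation']).as_matrix()
    T=np.eye(4);T[:3,:3]=R.from_euler('xyz',o['ee_rot']).as_matrix();T[:3,3]=o['tool_pos'];T=T@s['T_tool_cam']
    return T[:3,3],T[:3,:3]
def ray(o,s,uv):
    e,M=cam(o,s); d=M@np.array([(uv[0]-s['cx'])/s['fx'],(uv[1]-s['cy'])/s['fy'],1]); return e,d/np.linalg.norm(d)
def onz(o,s,uv,z):
    e,d=ray(o,s,uv); return e+d*(z-e[2])/d[2]
def tri(r1,r2):
    (a,d),(b,f)=r1,r2; t=np.linalg.lstsq(np.c_[d,-f],b-a,rcond=None)[0]
    p,q=a+d*t[0],b+f*t[1]; return (p+q)/2,np.linalg.norm(p-q)
HSV=dict(blue=((110,150,50),(125,255,255)),yellow=((22,150,100),(32,255,255)),red=((174,130,60),(180,255,255)),cork=((8,80,60),(18,220,255)))
def blob(img,c,roi=None):
    h=cv2.cvtColor(img,cv2.COLOR_BGR2HSV); m=cv2.inRange(h,*map(np.array,HSV[c]))
    if c=='red': m|=cv2.inRange(h,(0,130,60),(5,255,255))
    if roi: k=np.zeros_like(m); x0,y0,x1,y1=roi; k[y0:y1,x0:x1]=255; m&=k
    m=cv2.morphologyEx(m,cv2.MORPH_CLOSE,np.ones((5,5)))
    cs=cv2.findContours(m,cv2.RETR_EXTERNAL,cv2.CHAIN_APPROX_NONE)[0]
    if not cs: return None
    return max(cs,key=cv2.contourArea)
E
python3 - <<'E'
from h import *
A=snap('scene');B=snap('side')
rois=dict(blue=((290,225,335,265),(305,150,350,190)),yellow=((410,260,465,305),(235,125,275,165)),red=((270,150,310,190),(310,222,345,258)),cork=((175,135,225,180),(385,270,440,315)))
for c,z in dict(blue=.076,yellow=.060,red=.046,cork=.008).items():
    p=[]
    for (o,s),r in zip((A,B),rois[c]):
        b=blob(s['image'],c,r); 
        (u,v),ax,an=cv2.fitEllipse(cv2.convexHull(b)); p.append((u,v)); P=onz(o,s,(u,v),z-(0 if c=='cork' else .008)); print(c,np.round((u,v),1),np.round(ax,1),P.round(4))
    print('tri',tri(ray(*A,p[0]),ray(*B,p[1])))
for n,a,b in (('loupe',(363,207),(274,206)),('tw',(220,132),(338,334)),('tw2',(258,117),(392,320))): print(n,onz(*A,a,.005),onz(*B,b,.005))
o,s=snap('wrist')
b=blob(s['image'],'blue',(330,50,430,145)); e=cv2.fitEllipse(cv2.convexHull(b)); print(e,onz(o,s,e[0],.074))
E
```

```text
blue [313.2 244.5] [24.  25.1] [0.5946 0.084  0.068 ]
blue [325.6 171.3] [12.1 15.9] [0.5878 0.0732 0.068 ]
tri (array([0.59217371, 0.08074042, 0.0601212 ]), np.float64(0.0017022397021741783))
yellow [436.6 281.9] [23.3 27.8] [0.5025 0.3126 0.052 ]Traceback (most recent call last):
  File "<stdin>", line 8, in <module>
cv2.error: OpenCV(4.12.0) /io/opencv/modules/imgproc/src/convhull.cpp:143: error: (-215:Assertion failed) total >= 0 && (depth == CV_32F || depth == CV_32S) in function 'convexHull'
```

```bash
python3 - <<'E'
from h import *
A=snap('scene');B=snap('side')
HSV['yellow']=((15,120,90),(35,255,255))
rois=dict(yellow=((410,260,465,305),(235,125,275,165)),red=((270,150,310,190),(310,222,345,258)),cork=((175,135,225,180),(385,270,440,315)))
for c,z in dict(yellow=.060,red=.046,cork=.008).items():
    for (o,s),r in zip((A,B),rois[c]):
        b=blob(s['image'],c,r)
        if b is None: print('none');continue
        (u,v),ax,an=cv2.fitEllipse(cv2.convexHull(b)); P=onz(o,s,(u,v),z-(0 if c=='cork' else .008)); print(c,np.round((u,v),1),np.round(ax,1),P.round(4))
for n,a,b in (('loupe',(363,207),(274,206)),('tw',(220,132),(338,334)),('tw2',(258,117),(392,320))): print(n,onz(*A,a,.005),onz(*B,b,.005))
o,s=snap('wrist')
b=blob(s['image'],'blue',(330,50,430,145)); e=cv2.fitEllipse(cv2.convexHull(b)); print(e,onz(o,s,e[0],.074))
E
```

```text
yellow [436.4 282.5] [25.5 28.8] [0.5038 0.3129 0.052 ]
yellow [254.4 142.9] [14.7 18.5] [0.5016 0.304  0.052 ]
red [288.8 170.4] [21.3 21.8] [ 0.4701 -0.0914  0.038 ]
red [326.3 240. ] [20.  20.5] [ 0.4681 -0.0966  0.038 ]
cork [201.  157.2] [26.1 33.3] [ 0.5579 -0.3019  0.008 ]
cork [412.4 291.9] [31.  37.5] [ 0.5523 -0.3096  0.008 ]
loupe [0.42568106 0.08964364 0.005     ] [0.43820303 0.09855335 0.005     ]
tw [ 0.46972796 -0.32850007  0.005     ] [ 0.35606014 -0.29451431  0.005     ]
tw2 [ 0.37024435 -0.28921995  0.005     ] [ 0.4700013 -0.335119   0.005    ]
((375.0079345703125, 97.13629913330078), (55.985965728759766, 59.185665130615234), 28.90400505065918) [0.59449937 0.08304764 0.074     ]
```

{"op": "servo_tool", "data": {
  "moves": [
    [-1.2, -1.5, 0, 1.2, 0],
    [-2.4, -3, 0, 2.4, 0],
    [-3.76, -4.5, 0, 3.6, 0],
    [-3.76, -5.6, 0, 4.8, 0],
    [-3.76, -5.6, 0, 6, 0],
    [-3.76, -5.6, 0, 7.2, 0],
    [-3.76, -5.6, 0, 8.4, 0],
    [-3.76, -5.6, 0, 9.6, 0],
    [-3.76, -5.6, 0, 10, 0],
    [-3.76, -5.6, 0, 10, 0]
  ]
}}

```text
time: 1.23
tool_pos: [0.4099, -0.0941, 0.2057]
ee_rot: [3.141, -0.0, 0.523]
wrist_force: [-0.1, -0.5, 1.1]
width: 0.0941
finger_force: 0.0
```

{"op": "servo_tool", "data": {
  "moves": [
    [0, 0, 0, 1.2, 0],
    [0, 0, 0, 2.4, 0],
    [0, 0, 0, 3.6, 0],
    [0, 0, 0, 4.8, 0],
    [0, 0, 0, 5, 0],
    [0, 0, 0, 5, 0],
    [0, 0, 0, 5, 0]
  ]
}}

```text
time: 1.82
tool_pos: [0.41, -0.094, 0.2055]
ee_rot: [-3.142, -0.0, 0.003]
wrist_force: [1.8, -0.3, -0.3]
width: 0.0939
finger_force: 0.0
```

```bash
python3 - <<'E'
from h import *
A=snap('wrist','d.png');o,s=A; print(o['tool_pos'],o['ee_rot'])
b=blob(s['image'],'red'); e=cv2.fitEllipse(cv2.convexHull(b)); print(e,onz(o,s,e[0],.045))
for n in('scene','side'):snap(n,n+'2.png')
E
```

```text
[ 0.41002526 -0.09396832  0.20550595] [-3.14156840e+00 -1.63998540e-04  3.14690822e-03]
((321.8031311035156, 123.03985595703125), (51.514915466308594, 51.68826675415039), 38.86167526245117) [ 0.47003166 -0.09318683  0.045     ]
```

View pics/d.png

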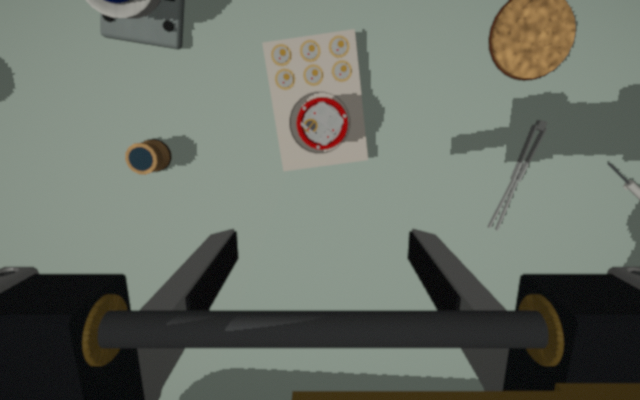

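The wrist view shows red at (322,123) in the pocket, tray upright around it, the cork pad at (533,37) and the tweezers at (518,175). Next I measure the tray and pad accurately.

```bash
python3 - <<'E'
from h import *
A=snap('wrist');o,s=A
b=blob(s['image'],'cork',(470,0,600,95)); e=cv2.fitEllipse(cv2.convexHull(b)); print('pad',e,onz(o,s,e[0],.008))
h=cv2.cvtColor(s['image'],cv2.COLOR_BGR2HSV)
print(h[155,345],h[160,400],h[60,265+30])
m=cv2.inRange(h,(0,0,140),(30,255,255));m[:, :255]=0;m[:,385:]=0;m[:20]=0;m[185:]=0
c=max(cv2.findContours(m,0,1)[0],key=cv2.contourArea); r=cv2.minAreaRect(c); bp=cv2.boxPoints(r); print(bp)
P=np.array([onz(o,s,p,.014)[:2] for p in bp]);print(P, np.linalg.norm(np.roll(P,1,0)-P,axis=1))
P=P[np.argsort(P[:,0])]; lo=P[:2].mean(0);hi=P[2:].mean(0);d=(hi-lo)/np.linalg.norm(hi-lo);print('pocket',lo+d*.045,hi-d*.085)
E
```

```text
pad ((531.7293701171875, 33.506473541259766), (80.69607543945312, 95.86865997314453), 35.61003112792969) [ 0.55675572 -0.30297175  0.008     ]
[ 19  25 165] [ 65  20 151] [ 19  25 164]
[[261.84      41.880013]
 [353.54      28.780006]
 [372.06003  158.42001 ]
 [280.36002  171.52002 ]]
[[ 0.54729294 -0.03381679]
 [ 0.55938932 -0.1242133 ]
 [ 0.43208873 -0.14716928]
 [ 0.41767471 -0.04852423]] [0.13044997 0.09120225 0.12935384 0.09969258]
pocket [ 0.46940584 -0.09131967] [ 0.46924001 -0.09134398]
```

{"op": "servo_tool", "data": {
  "moves": [
    [1.2, 0, 2, 0, 0],
    [2.4, 0, 4, 0, 0],
    [2.4, -0.03, 5.5, 0, 0],
    [2.4, -0.03, 6.5, 0, 0],
    [2.4, -0.03, 7.05, 0, 0],
    [2.4, -0.03, 7.05, 0, 0],
    [2.4, -0.03, 7.05, 0, 0],
    [2.4, -0.03, 7.05, 0, 0]
  ]
}}

```text
time: 2.68
tool_pos: [0.4714, -0.0938, 0.0313]
ee_rot: [3.141, -0.003, 0.0]
wrist_force: [-0.5, 0.3, 0.3]
width: 0.0944
finger_force: 0.0
```

{"op": "servo_tool", "data": {
  "moves": [
    [0, 0, 0, 0, 1],
    [0, 0, 0, 0, 1],
    [0, 0, 0, 0, 1],
    [0, 0, 0, 0, 1],
    [0, 0, 0, 0, 1],
    [0, 0, 0, 0, 1],
    [0, 0, 0, 0, 1],
    [0, 0, 0, 0, 1]
  ]
}}

```text
time: 3.35
tool_pos: [0.47, -0.0933, 0.0294]
ee_rot: [3.142, -0.0, 0.0]
wrist_force: [-0.6, 0.1, 0.5]
width: 0.0499
finger_force: 30.0
```

{"op": "servo_tool", "data": {
  "moves": [
    [0, 0, -0.2, 0, 1],
    [0, 0, -0.8, 0, 1],
    [0, 0, -1.8, 0, 1],
    [0, 0, -3, 0, 1],
    [0, 0, -3, 0, 1],
    [0, 0, -3, 0, 1]
  ]
}}

```text
time: 3.85
tool_pos: [0.4714, -0.0937, 0.1062]
ee_rot: [3.14, -0.004, 0.0]
wrist_force: [0.3, -0.6, -1.1]
width: 0.0494
finger_force: 30.0
```

```bash
python3 - <<'E'
from h import *
o,s=snap('wrist','e.png');print(o['tool_pos'],o['ee_rot'],o['width'],o['wrist_force'])
E
```

```text
[ 0.4714091  -0.09370924  0.10623823] [ 3.14016233e+00 -4.40174170e-03  2.56015365e-05] 0.049417749571310066 [ 0.30363653 -0.60171429 -1.12667633]
```

View pics/e.png

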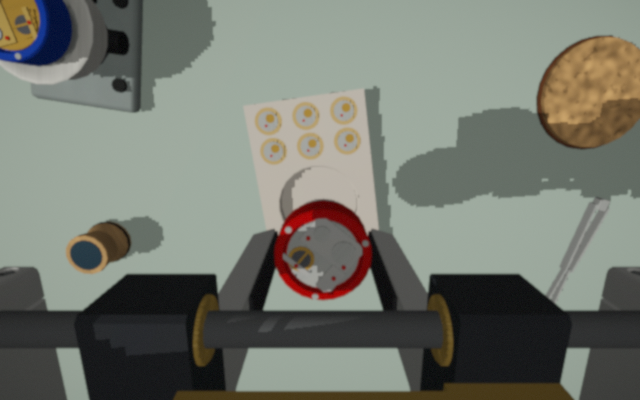

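Red is lifted straight between the fingers at (323,250); the pad shows at (595,92). On to the pad.

{"op": "servo_tool", "data": {
  "moves": [
    [0.5, 1.3, 0, 0, 1],
    [1, 2.7, 0, 0, 1],
    [1.6, 4.1, 0, 0, 1],
    [2.2, 5.5, 0, 0, 1],
    [2.8, 6.9, 0, 0, 1],
    [3.3, 8, 0, 0, 1],
    [3.44, 8.44, 0.6, 0, 1],
    [3.44, 8.44, 1.2, 0, 1],
    [3.44, 8.44, 1.8, 0, 1],
    [3.44, 8.44, 2.2, 0, 1]
  ]
}}

```text
time: 4.73
tool_pos: [0.5538, -0.3033, 0.0443]
ee_rot: [-3.137, 0.006, -0.001]
wrist_force: [-1.2, 0.7, -2.1]
width: 0.0495
finger_force: 30.0
```

{"op": "servo_tool", "data": {
  "moves": [
    [0, 0, 0, 0, 1],
    [0, 0, 0, 0, 1],
    [0, 0, 0, 0, 1]
  ]
}}

```text
time: 4.98
tool_pos: [0.5562, -0.3041, 0.0495]
ee_rot: [3.141, -0.0, 0.0]
wrist_force: [-0.5, 0.5, 0.0]
width: 0.0499
finger_force: 30.0
```

{"op": "servo_tool", "data": {
  "moves": [
    [0, 0, 0.15, 0, 1],
    [0, 0, 0.3, 0, 1],
    [0, 0, 0.42, 0, 1],
    [0, 0, 0.5, 0, 1],
    [0, 0, 0.56, 0, 1],
    [0, 0, 0.6, 0, 1],
    [0, 0, 0.62, 0, 1],
    [0, 0, 0.64, 0, 1],
    [0, 0, 0.65, 0, 1],
    [0, 0, 0.65, 0, 1]
  ]
}}

```text
time: 5.82
tool_pos: [0.5561, -0.3043, 0.0334]
ee_rot: [3.142, -0.0, 0.0]
wrist_force: [-0.4, 0.6, 0.1]
width: 0.0495
finger_force: 30.0
```

{"op": "servo_tool", "data": {
  "moves": [
    [0, 0, 0.01, 0, 1],
    [0, 0, 0.01, 0, 1],
    [0, 0, 0.01, 0, 1]
  ]
}}

```text
time: 6.07
tool_pos: [0.5561, -0.3043, 0.0334]
ee_rot: [3.141, -0.0, 0.0]
wrist_force: [-1.8, 0.3, 3.0]
width: 0.0493
finger_force: 30.0
```

{"op": "servo_tool", "data": {
  "moves": [
    [0, 0, 0, 0, 0.4],
    [0, 0, 0, 0, 0],
    [0, 0, 0, 0, 0],
    [0, 0, 0, 0, 0],
    [0, 0, 0, 0, 0],
    [0, 0, -0.5, 0, 0],
    [0, 0, -1.5, 0, 0],
    [0, 0, -3, 0, 0],
    [0, 0, -4.5, 0, 0],
    [0, 0, -6.6, 0, 0]
  ]
}}

```text
time: 6.9
tool_pos: [0.5554, -0.3038, 0.1883]
ee_rot: [-3.141, 0.001, 0.0]
wrist_force: [-0.2, -0.1, 1.1]
width: 0.0941
finger_force: 0.0
```

{"op": "servo_tool", "data": {
  "moves": [
    [-0.2, -1.6, 0, 0, 0],
    [-0.5, -3.2, 0, 0, 0],
    [-0.8, -4.8, 0, 0, 0],
    [-1, -6.4, 0, 0, 0],
    [-1.3, -8, 0, 0, 0],
    [-1.6, -9.6, 0, 0, 0],
    [-2, -11.2, 0, 0, 0],
    [-2.3, -12.8, 0, 0, 0],
    [-2.6, -14.4, 0, 0, 0],
    [-3, -16, 0, 0, 0]
  ]
}}

```text
time: 7.73
tool_pos: [0.4806, 0.0975, 0.1883]
ee_rot: [-3.141, -0.002, -0.0]
wrist_force: [0.2, 0.4, -1.2]
width: 0.0939
finger_force: 0.0
```

{"op": "servo_tool", "data": {
  "moves": [
    [-0.7, -1.5, 0, 0, 0],
    [-1.4, -3, 0, 0, 0],
    [-1.5, -4.5, 0, 0, 0],
    [-1.5, -6, 0, 0, 0],
    [-1.5, -7.5, 0, 0, 0],
    [-1.5, -8.5, 0, 0, 0],
    [-1.5, -8.5, 0, 0, 0],
    [-1.5, -8.5, 0, 0, 0],
    [-1.5, -8.5, 0, 0, 0]
  ]
}}

```text
time: 8.48
tool_pos: [0.4436, 0.3076, 0.1874]
ee_rot: [3.141, -0.001, -0.0]
wrist_force: [-0.4, -0.1, 0.1]
width: 0.0939
finger_force: 0.0
```

```bash
python3 - <<'E'
from h import *
o,s=snap('wrist','f.png'); print(o['tool_pos'],o['ee_rot'])
b=blob(s['image'],'yellow'); e=cv2.fitEllipse(cv2.convexHull(b)); print(e,onz(o,s,e[0],.059))
o,s=snap('scene','g.png')
b=blob(s['image'],'red',(180,125,230,170)); e=cv2.fitEllipse(cv2.convexHull(b)); print('red',e,onz(o,s,e[0],.042))
E
```

```text
[0.44361842 0.30763207 0.18744807] [ 3.14107638e+00 -6.60589362e-04 -1.62463637e-04]
((318.305908203125, 122.43859100341797), (57.71525573730469, 58.3863639831543), 178.39300537109375) [0.5052521  0.31112404 0.059     ]
red ((198.20469665527344, 147.7772216796875), (20.05752182006836, 22.106536865234375), 97.02020263671875) [ 0.55648856 -0.30174474  0.042     ]
```

View pics/f.png

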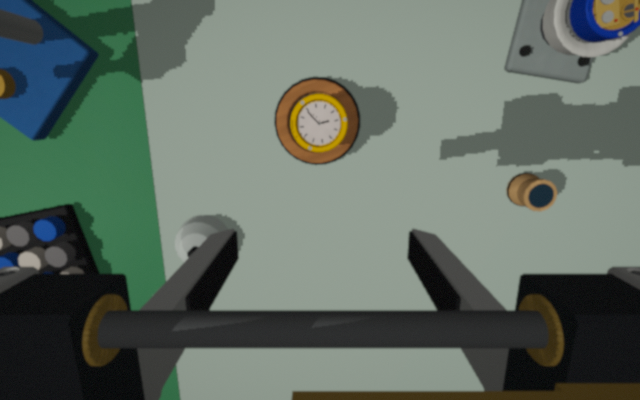

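View pics/g.png

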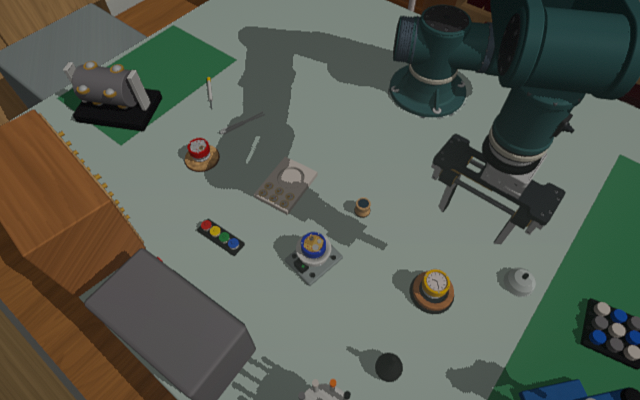

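Yellow sits at (318,122) on the disc, red stands on the pad at (198,148) in the scene view, tweezers and loupe untouched.

```bash
python3 - <<'E'
from h import *
o,s=snap('wrist')
h=cv2.cvtColor(s['image'],cv2.COLOR_BGR2HSV); print(h[150,290],h[121,281])
m=cv2.inRange(h,(3,80,60),(35,255,255));m[:60]=0;m[180:]=0;m[:,:265]=0;m[:,370:]=0
b=max(cv2.findContours(m,0,1)[0],key=cv2.contourArea);e=cv2.fitEllipse(cv2.convexHull(b)); print(e,onz(o,s,e[0],.023))
E
```

```text
[ 14 160 147] [ 14 159 144]
((315.7655029296875, 120.91232299804688), (82.2823486328125, 85.03316497802734), 170.82595825195312) [0.50579842 0.31334425 0.023     ]
```

{"op": "servo_tool", "data": {
  "moves": [
    [1.2, 0, 0, 0, 0],
    [2.4, -0.1, 1, 0, 0],
    [2.45, -0.13, 2.5, 0, 0],
    [2.45, -0.13, 4, 0, 0],
    [2.45, -0.13, 5, 0, 0],
    [2.45, -0.13, 5.5, 0, 0],
    [2.45, -0.13, 5.75, 0, 0],
    [2.45, -0.13, 5.75, 0, 0],
    [2.45, -0.13, 5.75, 0, 0],
    [2.45, -0.13, 5.75, 0, 0]
  ]
}}

```text
time: 9.47
tool_pos: [0.5065, 0.3122, 0.046]
ee_rot: [-3.139, -0.005, -0.0]
wrist_force: [0.1, 0.3, -0.1]
width: 0.0942
finger_force: 0.0
```

{"op": "servo_tool", "data": {
  "moves": [
    [0, 0, 0, 0, 1],
    [0, 0, 0, 0, 1],
    [0, 0, 0, 0, 1],
    [0, 0, 0, 0, 1],
    [0, 0, 0, 0, 1],
    [0, 0, 0, 0, 1],
    [0, 0, 0, 0, 1],
    [0, 0, 0, 0, 1]
  ]
}}

```text
time: 10.13
tool_pos: [0.5047, 0.3114, 0.0431]
ee_rot: [3.141, 0.0, 0.0]
wrist_force: [-0.9, -0.0, 0.9]
width: 0.0494
finger_force: 30.0
```

{"op": "servo_tool", "data": {
  "moves": [
    [0, 0, -0.3, 0, 1],
    [0, 0, -1, 0, 1],
    [0, 0, -2.2, 0, 1],
    [0, 1, -3.5, 0, 1],
    [-0.2, 2.4, -3.5, 0, 1],
    [-0.4, 3.9, -3.5, 0, 1],
    [-0.6, 5.4, -3.5, 0, 1],
    [-0.8, 6.9, -3.5, 0, 1],
    [-1, 8.4, -3.5, 0, 1],
    [-1.2, 9.9, -3.5, 0, 1]
  ]
}}

```text
time: 10.97
tool_pos: [0.4741, 0.0625, 0.131]
ee_rot: [-3.142, -0.0, 0.001]
wrist_force: [0.7, 0.6, -1.3]
width: 0.0492
finger_force: 30.0
```

{"op": "servo_tool", "data": {
  "moves": [
    [-0.1, 1.4, 0, 0, 1],
    [-0.2, 2.8, 0, 0, 1],
    [-0.21, 4.2, 0, 0, 1],
    [-0.21, 5.3, 0, 0, 1],
    [-0.21, 6, 0.4, 0, 1],
    [-0.21, 6.25, 1, 0, 1],
    [-0.21, 6.25, 1.8, 0, 1],
    [-0.21, 6.25, 2.6, 0, 1],
    [-0.21, 6.25, 2.6, 0, 1],
    [-0.21, 6.25, 2.6, 0, 1]
  ]
}}

```text
time: 11.8
tool_pos: [0.4685, -0.092, 0.0649]
ee_rot: [-3.141, 0.003, -0.0]
wrist_force: [0.0, -0.1, -0.4]
width: 0.0492
finger_force: 30.0
```

{"op": "servo_tool", "data": {
  "moves": [
    [0, 0, 0, 0, 1],
    [0, 0, 0, 0, 1],
    [0, 0, 0, 0, 1]
  ]
}}

```text
time: 12.05
tool_pos: [0.4706, -0.0924, 0.0674]
ee_rot: [3.141, -0.003, 0.0]
wrist_force: [0.1, -0.1, -0.8]
width: 0.0494
finger_force: 30.0
```

```bash
python3 - <<'E'
from h import *
o,s=snap('wrist','i.png');print(o['tool_pos'],o['width'])
E
```

```text
[ 0.47064752 -0.09239858  0.06735989] 0.04944980985614871
```

View pics/i.png

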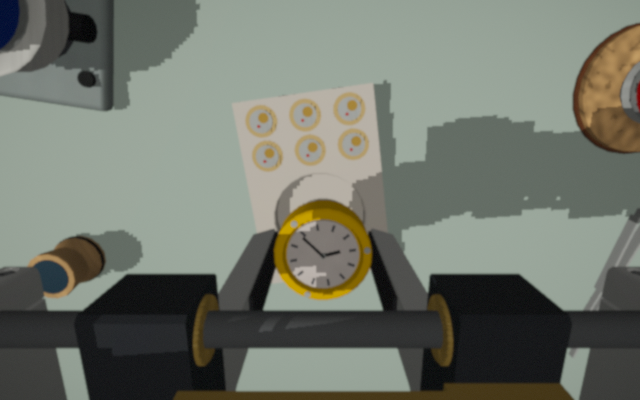

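Yellow hangs at (323,250), centred over the pocket (320,~205). Lower slowly.

{"op": "servo_tool", "data": {
  "moves": [
    [0, 0, 0.3, 0, 1],
    [0, 0, 0.6, 0, 1],
    [0, 0, 0.85, 0, 1],
    [0, 0, 1.05, 0, 1],
    [0, 0, 1.2, 0, 1],
    [0, 0, 1.3, 0, 1],
    [0, 0, 1.38, 0, 1],
    [0, 0, 1.43, 0, 1],
    [0, 0, 1.45, 0, 1],
    [0, 0, 1.46, 0, 1]
  ]
}}

```text
time: 12.93
tool_pos: [0.4697, -0.0923, 0.0293]
ee_rot: [3.141, -0.0, -0.0]
wrist_force: [0.1, 0.2, -1.1]
width: 0.0496
finger_force: 30.0
```

{"op": "servo_tool", "data": {
  "moves": [
    [0, 0, 0.01, 0, 1],
    [0, 0, 0.01, 0, 1],
    [0, 0, 0.01, 0, 1]
  ]
}}

```text
time: 13.18
tool_pos: [0.4697, -0.0923, 0.0291]
ee_rot: [3.141, -0.0, -0.0]
wrist_force: [-1.1, 0.3, -1.2]
width: 0.0492
finger_force: 30.0
```

{"op": "servo_tool", "data": {
  "moves": [
    [0, 0, 0.015, 0, 1],
    [0, 0, 0.03, 0, 1],
    [0, 0, 0.03, 0, 1]
  ]
}}

```text
time: 13.43
tool_pos: [0.4698, -0.0923, 0.029]
ee_rot: [3.141, -0.001, 0.0]
wrist_force: [-2.5, 0.2, 4.0]
width: 0.0493
finger_force: 30.0
```

{"op": "servo_tool", "data": {
  "moves": [
    [0, 0, 0, 0, 0.4],
    [0, 0, 0, 0, 0],
    [0, 0, 0, 0, 0],
    [0, 0, 0, 0, 0],
    [0, 0, 0, 0, 0],
    [0, 0, -0.5, 0, 0],
    [0, 0, -1.5, 0, 0],
    [0, 0, -3, 0, 0],
    [0, 0, -4.5, 0, 0],
    [0, 0, -6, 0, 0]
  ]
}}

```text
time: 14.27
tool_pos: [0.469, -0.0921, 0.1793]
ee_rot: [-3.141, 0.001, 0.0]
wrist_force: [0.9, -0.1, -0.7]
width: 0.0941
finger_force: 0.0
```

{"op": "servo_tool", "data": {
  "moves": [
    [0.4, -1.3, -0.5, 0, 0],
    [0.9, -2.6, -1, 0, 0],
    [1.4, -3.9, -1, 0, 0],
    [1.9, -5.2, -1, 0, 0],
    [2.4, -6.4, -1, 0, 0],
    [2.4, -7, -1, 0, 0],
    [2.4, -7, -1, 0, 0],
    [2.4, -7, -1, 0, 0],
    [2.4, -7, -1, 0, 0],
    [2.4, -7, -1, 0, 0]
  ]
}}

```text
time: 15.1
tool_pos: [0.5294, 0.0815, 0.2032]
ee_rot: [3.141, -0.0, -0.002]
wrist_force: [0.0, 1.1, -0.4]
width: 0.0937
finger_force: 0.0
```

```bash
python3 - <<'E'
from h import *
o,s=snap('wrist','j.png'); print(o['tool_pos'],o['ee_rot'])
b=blob(s['image'],'blue',(220,50,420,220)); e=cv2.fitEllipse(cv2.convexHull(b)); print(e,onz(o,s,e[0],.075))
for n,c,r,z in (('scene','yellow',(260,140,320,215),.044),('side','yellow',(300,215,350,265),.044)):
    o,s=snap(n); b=blob(s['image'],c,r)
    if b is not None: e=cv2.fitEllipse(cv2.convexHull(b)); print(n,e,onz(o,s,e[0],z))
E
```

```text
[0.52939619 0.08150905 0.20319666] [ 3.14109003e+00 -1.34235242e-04 -1.60856943e-03]
((321.1093444824219, 117.20098876953125), (55.783260345458984, 56.439998626708984), 12.91491985321045) [0.59538794 0.08247346 0.075     ]
scene ((289.28857421875, 170.10223388671875), (20.04806900024414, 20.969449996948242), 126.10292053222656) [ 0.47212812 -0.08777324  0.044     ]
```

View pics/j.png

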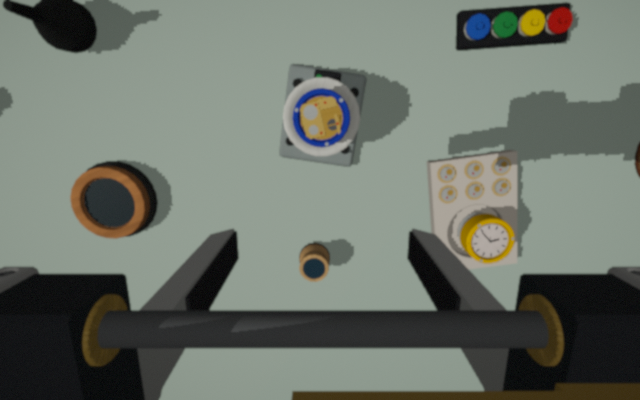

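Blue is clicked in at (321,117); yellow stands upright in the tray pocket (488,238); empty recess at (108,202); loupe in place.

{"op": "servo_tool", "data": {
  "moves": [
    [1.2, 0, 0, 0, 0],
    [2.5, -0.04, 1, 0, 0],
    [2.64, -0.04, 2.3, 0, 0],
    [2.64, -0.04, 3.6, 0, 0],
    [2.64, -0.04, 4.7, 0, 0],
    [2.64, -0.04, 5.3, 0, 0],
    [2.64, -0.04, 5.5, 0, 0],
    [2.64, -0.04, 5.5, 0, 0],
    [2.64, -0.04, 5.5, 0, 0],
    [2.64, -0.04, 5.5, 0, 0]
  ]
}}

```text
time: 16.08
tool_pos: [0.597, 0.0836, 0.068]
ee_rot: [-3.141, -0.004, -0.0]
wrist_force: [-0.2, 0.9, -0.7]
width: 0.0941
finger_force: 0.0
```

```bash
python3 - <<'E'
from h import *
im=cv2.imread('pics/j.png'); o,s=snap('wrist'); print(o['tool_pos'])
o=dict(tool_pos=[.52939619,.08150905,.20319666],ee_rot=[3.14109,-.000134,-.0016086])
h=cv2.cvtColor(im,cv2.COLOR_BGR2HSV)
def rep(m,r,z,n):
    k=np.zeros_like(m);k[r[1]:r[3],r[0]:r[2]]=m[r[1]:r[3],r[0]:r[2]]
    b=max(cv2.findContours(k,0,1)[0],key=cv2.contourArea);e=cv2.fitEllipse(cv2.convexHull(b));print(n,e,onz(o,s,e[0],z))
print(h[200,110],h[90,295])
rep(cv2.inRange(h,(3,100,60),(25,255,255)),(60,150,165,245),.023,'disc')
rep(cv2.inRange(h,(0,0,0),(180,255,75)),(80,170,140,235),.023,'recess')
E
```

```text
[0.59698322 0.08356979 0.06802297]
[90 47 49] [ 30  10 175]
disc ((108.86243438720703, 201.4562530517578), (69.27509307861328, 78.22749328613281), 121.56246948242188) [0.50691742 0.31011856 0.023     ]
recess ((106.99331665039062, 202.72853088378906), (46.623619079589844, 55.391693115234375), 121.60478210449219) [0.50551041 0.31233713 0.023     ]
```

{"op": "servo_tool", "data": {
  "moves": [
    [0, 0, 0.15, 0, 0],
    [0, 0, 0.25, 0, 0],
    [0, 0, 0.25, 0, 0],
    [0, 0, 0.25, 0, 0]
  ]
}}

```text
time: 16.47
tool_pos: [0.5954, 0.0838, 0.0593]
ee_rot: [3.142, 0.0, 0.0]
wrist_force: [-0.3, -0.3, 0.0]
width: 0.094
finger_force: 0.0
```

{"op": "servo_tool", "data": {
  "moves": [
    [0, 0.04, 0, 0, 0],
    [0, 0.04, 0, 0, 1],
    [0, 0.04, 0, 0, 1],
    [0, 0.04, 0, 0, 1],
    [0, 0.04, 0, 0, 1],
    [0, 0.04, 0, 0, 1],
    [0, 0.04, 0, 0, 1],
    [0, 0.04, 0, 0, 1],
    [0, 0.04, 0, 0, 1]
  ]
}}

```text
time: 17.22
tool_pos: [0.5955, 0.0828, 0.0594]
ee_rot: [3.142, -0.0, 0.0]
wrist_force: [-0.0, -0.5, -0.1]
width: 0.0495
finger_force: 30.0
```

{"op": "servo_tool", "data": {
  "moves": [
    [0, 0, 0, 0, 1]
  ]
}}

```text
time: 17.3
tool_pos: [0.5955, 0.0827, 0.0594]
ee_rot: [3.142, -0.0, -0.0]
wrist_force: [-0.2, -0.7, -0.5]
width: 0.0494
finger_force: 30.0
```

{"op": "servo_tool", "data": {
  "moves": [
    [0, 0, -0.1, 0, 1],
    [0, 0, -0.2, 0, 1],
    [0, 0, -0.3, 0, 1],
    [0, 0, -0.45, 0, 1],
    [0, 0, -0.6, 0, 1],
    [0, 0, -0.9, 0, 1],
    [0, 0, -1.4, 0, 1],
    [0, 0, -2, 0, 1],
    [0, 0, -2, 0, 1],
    [0, 0, -2, 0, 1]
  ]
}}

```text
time: 18.13
tool_pos: [0.5968, 0.0828, 0.1117]
ee_rot: [-3.141, -0.004, 0.0]
wrist_force: [0.9, 0.4, -1.2]
width: 0.0497
finger_force: 30.0
```

```bash
python3 - <<'E'
from h import *
o,s=snap('wrist','k.png');print(o['tool_pos'],o['width'])
E
```

```text
[0.59675291 0.08283614 0.11168575] 0.049714497347207245
```

View pics/k.png

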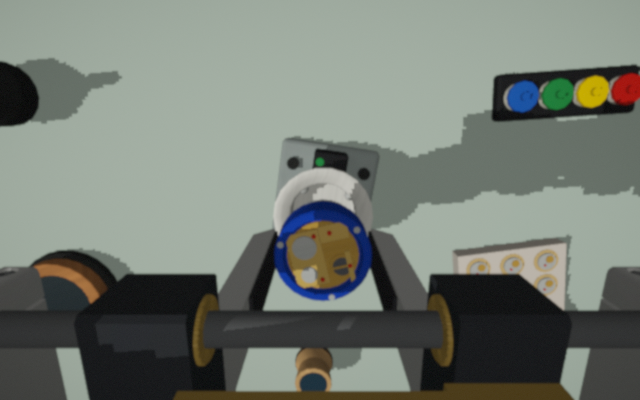

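Blue is out of the nest at (323,250), same place in the fingers as the others, so no slip.

{"op": "servo_tool", "data": {
  "moves": [
    [-0.5, -1.3, -0.3, 0, 1],
    [-1, -2.7, -0.3, 0, 1],
    [-1.6, -4.1, -0.3, 0, 1],
    [-2.2, -5.5, -0.3, 0, 1],
    [-2.8, -6.9, -0.3, 0, 1],
    [-3.4, -8.2, -0.3, 0, 1],
    [-3.6, -8.9, 0, 0, 1],
    [-3.6, -9.17, 0.7, 0, 1],
    [-3.6, -9.17, 1.4, 0, 1],
    [-3.6, -9.17, 1.8, 0, 1]
  ]
}}

```text
time: 19.02
tool_pos: [0.5034, 0.312, 0.0612]
ee_rot: [3.139, 0.004, 0.002]
wrist_force: [-0.5, -0.1, -2.2]
width: 0.0494
finger_force: 30.0
```

{"op": "servo_tool", "data": {
  "moves": [
    [0, 0, 0, 0, 1],
    [0, 0, 0, 0, 1],
    [0, 0, 0, 0, 1],
    [0, 0, 0, 0, 1]
  ]
}}

```text
time: 19.35
tool_pos: [0.5066, 0.3119, 0.0658]
ee_rot: [-3.141, -0.002, -0.001]
wrist_force: [-0.2, -0.2, -1.0]
width: 0.0491
finger_force: 30.0
```

{"op": "servo_tool", "data": {
  "moves": [
    [0, 0, 0.2, 0, 1],
    [0, 0, 0.4, 0, 1],
    [0, 0, 0.55, 0, 1],
    [0, 0, 0.66, 0, 1],
    [0, 0, 0.74, 0, 1],
    [0, 0, 0.79, 0, 1],
    [0, 0, 0.82, 0, 1],
    [0, 0, 0.84, 0, 1],
    [0, 0, 0.84, 0, 1],
    [0, 0, 0.84, 0, 1]
  ]
}}

```text
time: 20.18
tool_pos: [0.5056, 0.3121, 0.0436]
ee_rot: [-3.141, -0.0, 0.0]
wrist_force: [0.1, 0.1, -1.6]
width: 0.0494
finger_force: 30.0
```

{"op": "servo_tool", "data": {
  "moves": [
    [0, 0, 0.02, 0, 1],
    [0, 0, 0.02, 0, 1],
    [0, 0, 0.02, 0, 1]
  ]
}}

```text
time: 20.43
tool_pos: [0.5058, 0.3121, 0.0433]
ee_rot: [-3.141, -0.001, 0.0]
wrist_force: [0.7, -0.0, -0.1]
width: 0.0492
finger_force: 30.0
```

{"op": "servo_tool", "data": {
  "moves": [
    [0, 0, 0.01, 0, 1],
    [0, 0, 0.02, 0, 1],
    [0, 0, 0.02, 0, 1]
  ]
}}

```text
time: 20.68
tool_pos: [0.5058, 0.3121, 0.0433]
ee_rot: [-3.141, -0.001, -0.0]
wrist_force: [-1.6, 0.3, 4.4]
width: 0.0497
finger_force: 30.0
```

{"op": "servo_tool", "data": {
  "moves": [
    [0, 0, 0, 0, 0.4],
    [0, 0, 0, 0, 0],
    [0, 0, 0, 0, 0],
    [0, 0, 0, 0, 0],
    [0, 0, 0, 0, 0],
    [0, 0, -0.5, 0, 0],
    [0, 0, -1.5, 0, 0],
    [0, 0, -3, 0, 0],
    [0, 0, -4.5, 0, 0],
    [0, 0, -6, 0, 0]
  ]
}}

```text
time: 21.52
tool_pos: [0.5052, 0.3118, 0.1948]
ee_rot: [-3.142, -0.0, -0.0]
wrist_force: [0.3, -0.0, -0.9]
width: 0.094
finger_force: 0.0
```

{"op": "servo_tool", "data": {
  "moves": [
    [0, 1.5, 0, 0, 0],
    [0, 3, 0, 0, 0],
    [0, 4.5, 0, 0, 0],
    [0, 6, 0, 0, 0],
    [0, 7.5, 0, 0, 0],
    [0, 9, 0, 0, 0],
    [0, 10.5, 0, 0, 0],
    [0, 12, 0, 0, 0],
    [0, 13.5, 0, 0, 0],
    [0, 15, 0, 0, 0]
  ]
}}

```text
time: 22.35
tool_pos: [0.5053, -0.0648, 0.1938]
ee_rot: [3.141, -0.002, 0.0]
wrist_force: [1.4, -0.4, -0.1]
width: 0.0943
finger_force: 0.0
```

{"op": "servo_tool", "data": {
  "moves": [
    [-0.3, 1.5, 0, 0, 0],
    [-0.4, 3, 0, 0, 0],
    [-0.4, 4.5, 0, 0, 0],
    [-0.4, 6, 0, 0, 0],
    [-0.4, 7.5, 0, 0, 0],
    [-0.4, 9, 0, 0, 0],
    [-0.4, 9.65, 0, 0, 0],
    [-0.4, 9.65, 0, 0, 0],
    [-0.4, 9.65, 0, 0, 0],
    [-0.4, 9.65, 0, 0, 0]
  ]
}}

```text
time: 23.18
tool_pos: [0.4958, -0.3029, 0.1929]
ee_rot: [-3.141, -0.0, 0.001]
wrist_force: [-0.2, -0.2, 0.6]
width: 0.0942
finger_force: 0.0
```

```bash
python3 - <<'E'
from h import *
o,s=snap('wrist','l.png'); print(o['tool_pos'],o['ee_rot'])
b=blob(s['image'],'red',(220,50,420,220)); e=cv2.fitEllipse(cv2.convexHull(b)); print(e,onz(o,s,e[0],.049))
o,s=snap('scene','m.png')
b=blob(s['image'],'blue',(410,255,470,310)); e=cv2.fitEllipse(cv2.convexHull(b)); print(e,onz(o,s,e[0],.056))
E
```

```text
[ 0.49576008 -0.30293426  0.19286004] [-3.14080748e+00 -4.94393063e-04  1.09788104e-03]
((324.4031066894531, 123.08477020263672), (53.04107666015625, 53.90188217163086), 15.577033996582031) [ 0.55632624 -0.30456107  0.049     ]
((436.6750793457031, 282.8248291015625), (24.053482055664062, 27.487255096435547), 146.4799346923828) [0.50610965 0.31388175 0.056     ]
```

View pics/m.png

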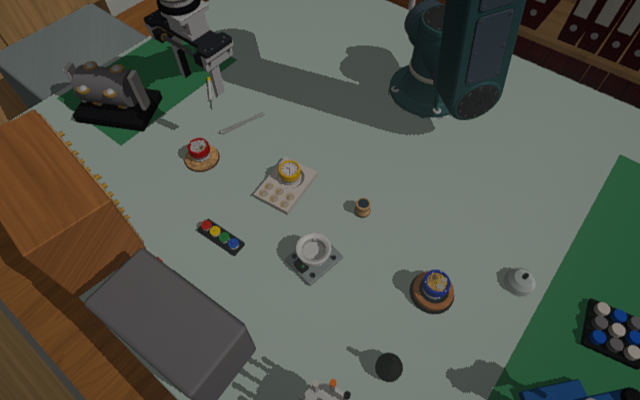

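Blue is on the turntable (436,283), yellow in the tray (289,172), red on the pad (199,150), nest empty at (314,245). Fetch red.

{"op": "servo_tool", "data": {
  "moves": [
    [1.2, 0.05, 0, 0, 0],
    [2.4, 0.05, 1, 0, 0],
    [2.4, 0.05, 2.5, 0, 0],
    [2.4, 0.05, 4, 0, 0],
    [2.4, 0.05, 5.3, 0, 0],
    [2.4, 0.05, 6.1, 0, 0],
    [2.4, 0.05, 6.37, 0, 0],
    [2.4, 0.05, 6.37, 0, 0],
    [2.4, 0.05, 6.37, 0, 0],
    [2.4, 0.05, 6.37, 0, 0]
  ]
}}

```text
time: 24.12
tool_pos: [0.5572, -0.306, 0.0362]
ee_rot: [3.139, -0.004, 0.001]
wrist_force: [0.5, -0.5, 0.3]
width: 0.0939
finger_force: 0.0
```

{"op": "servo_tool", "data": {
  "moves": [
    [0, 0, 0, 0, 0],
    [0, 0, 0, 0, 1],
    [0, 0, 0, 0, 1],
    [0, 0, 0, 0, 1],
    [0, 0, 0, 0, 1],
    [0, 0, 0, 0, 1],
    [0, 0, 0, 0, 1],
    [0, 0, 0, 0, 1],
    [0, 0, 0, 0, 1]
  ]
}}

```text
time: 24.87
tool_pos: [0.5555, -0.3054, 0.0331]
ee_rot: [-3.141, 0.0, -0.0]
wrist_force: [-0.5, -0.2, 0.1]
width: 0.0493
finger_force: 30.0
```

{"op": "servo_tool", "data": {
  "moves": [
    [0, 0, -0.3, 0, 1],
    [0, 0, -1, 0, 1],
    [0, 0, -2.2, 0, 1],
    [0, -1, -3.6, 0, 1],
    [0.2, -2.4, -4, 0, 1],
    [0.4, -3.9, -4, 0, 1],
    [0.6, -5.4, -4, 0, 1],
    [0.8, -6.9, -4, 0, 1],
    [1, -8.4, -4, 0, 1],
    [1.2, -9.9, -4, 0, 1]
  ]
}}

```text
time: 25.7
tool_pos: [0.5854, -0.0563, 0.1337]
ee_rot: [3.141, -0.001, -0.0]
wrist_force: [0.9, 0.3, -1.1]
width: 0.0494
finger_force: 30.0
```

{"op": "servo_tool", "data": {
  "moves": [
    [0.2, -1.4, 0, 0, 1],
    [0.38, -2.8, 0, 0, 1],
    [0.38, -4.1, 0, 0, 1],
    [0.38, -5.1, 0, 0, 1],
    [0.38, -5.62, 0, 0, 1],
    [0.38, -5.62, 0.4, 0, 1],
    [0.38, -5.62, 0.8, 0, 1],
    [0.38, -5.62, 0.8, 0, 1],
    [0.38, -5.62, 0.8, 0, 1],
    [0.38, -5.62, 0.8, 0, 1]
  ]
}}

```text
time: 26.53
tool_pos: [0.5949, 0.0808, 0.1126]
ee_rot: [3.141, 0.001, -0.002]
wrist_force: [0.8, 0.3, -0.6]
width: 0.0495
finger_force: 30.0
```

{"op": "servo_tool", "data": {
  "moves": [
    [0, 0, 0, 0, 1],
    [0, 0, 0, 0, 1],
    [0, 0, 0, 0, 1]
  ]
}}

```text
time: 26.78
tool_pos: [0.5954, 0.082, 0.1137]
ee_rot: [3.142, -0.001, -0.001]
wrist_force: [-1.5, 0.5, -0.9]
width: 0.0495
finger_force: 30.0
```

```bash
python3 - <<'E'
from h import *
o,s=snap('wrist','n.png'); print(o['tool_pos'],o['ee_rot'])
k=cv2.imread('pics/k.png')
for im,c in((k,'blue'),(s['image'],'red')):
    b=blob(im,c,(260,190,390,305)); print(c,cv2.fitEllipse(cv2.convexHull(b)))
E
```

```text
[0.59536478 0.08195103 0.11367642] [ 3.14157556e+00 -9.91078436e-04 -8.09689748e-04]
blue ((322.34161376953125, 251.03004455566406), (96.98198699951172, 97.4766616821289), 100.84951782226562)
red ((322.4569396972656, 249.45706176757812), (97.8299331665039, 98.21846008300781), 179.96453857421875)
```

View pics/n.png

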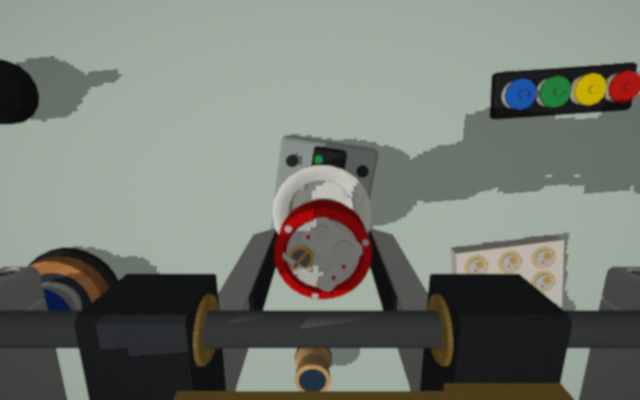

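Red hangs at (322,249) above the nest ring (322,205), about 0.8 mm forward relative to blue's grip; I'll allow for it.

{"op": "servo_tool", "data": {
  "moves": [
    [0, 0, 0.3, 0, 1],
    [0, 0, 0.6, 0, 1],
    [0, 0, 0.9, 0, 1],
    [0, 0, 1.1, 0, 1],
    [0, 0, 1.2, 0, 1],
    [0, 0, 1.2, 0, 1],
    [0, 0, 1.2, 0, 1],
    [0, 0, 1.2, 0, 1]
  ]
}}

```text
time: 27.5
tool_pos: [0.5953, 0.0825, 0.0835]
ee_rot: [3.142, -0.001, 0.0]
wrist_force: [0.4, 0.6, -2.0]
width: 0.0495
finger_force: 30.0
```

{"op": "servo_tool", "data": {
  "moves": [
    [-0.02, 0, 0.1, 0, 1],
    [-0.02, 0, 0.2, 0, 1],
    [-0.02, 0, 0.3, 0, 1],
    [-0.02, 0, 0.4, 0, 1],
    [-0.02, 0, 0.5, 0, 1],
    [-0.02, 0, 0.54, 0, 1],
    [-0.02, 0, 0.54, 0, 1],
    [-0.02, 0, 0.54, 0, 1],
    [-0.02, 0, 0.54, 0, 1]
  ]
}}

```text
time: 28.25
tool_pos: [0.5947, 0.0825, 0.0698]
ee_rot: [3.142, -0.0, 0.0]
wrist_force: [1.1, -0.3, -0.2]
width: 0.0495
finger_force: 30.0
```

Well centred, no side force. Press down to 0.0591.

{"op": "servo_tool", "data": {
  "moves": [
    [0, 0, 0.08, 0, 1],
    [0, 0, 0.16, 0, 1],
    [0, 0, 0.22, 0, 1],
    [0, 0, 0.28, 0, 1],
    [0, 0, 0.34, 0, 1],
    [0, 0, 0.38, 0, 1],
    [0, 0, 0.42, 0, 1],
    [0, 0, 0.43, 0, 1],
    [0, 0, 0.43, 0, 1]
  ]
}}

```text
time: 29.0
tool_pos: [0.5944, 0.0825, 0.0591]
ee_rot: [-3.142, 0.0, -0.0]
wrist_force: [-1.4, 0.7, 1.6]
width: 0.0493
finger_force: 30.0
```

{"op": "servo_tool", "data": {
  "moves": [
    [0, 0, 0.02, 0, 1],
    [0, 0, 0.04, 0, 1],
    [0, 0, 0.06, 0, 1],
    [0, 0, 0.06, 0, 1],
    [0, 0, 0.06, 0, 1]
  ]
}}

```text
time: 29.42
tool_pos: [0.5945, 0.0825, 0.059]
ee_rot: [3.142, -0.001, 0.0]
wrist_force: [-4.3, 0.4, 7.6]
width: 0.0492
finger_force: 30.0
```

```bash
python3 - <<'E'
from h import *
o,s=snap('wrist','p.png')
b=blob(s['image'],'red',(260,190,390,305)); print(cv2.fitEllipse(cv2.convexHull(b)),o['wrist_force'],o['tool_pos'])
E
```

```text
((322.56451416015625, 249.58282470703125), (97.69866943359375, 98.37572479248047), 15.156229972839355) [-4.30743003  0.39175698  7.59903976] [0.59448471 0.08253309 0.0590192 ]
```

{"op": "servo_tool", "data": {
  "moves": [
    [0, 0, -0.06, 0, 1],
    [0, 0, -0.06, 0, 0.4],
    [0, 0, -0.06, 0, 0],
    [0, 0, -0.06, 0, 0],
    [0, 0, -0.06, 0, 0],
    [0, 0, -0.06, 0, 0],
    [0, 0, -0.5, 0, 0],
    [0, 0, -1.5, 0, 0],
    [0, 0, -3, 0, 0],
    [0, 0, -4.5, 0, 0]
  ]
}}

```text
time: 30.3
tool_pos: [0.5936, 0.0824, 0.1705]
ee_rot: [3.141, 0.003, -0.0]
wrist_force: [1.2, -0.0, 1.3]
width: 0.0937
finger_force: 0.0
```

{"op": "servo_tool", "data": {
  "moves": [
    [-1, 0, -1.2, 0, 0],
    [-2.64, 0, -1.2, 0, 0],
    [-2.64, 0, -1.2, 0, 0],
    [-2.64, 0, -1.2, 0, 0],
    [-2.64, 0, -1.2, 0, 0],
    [-2.64, 0, -1.2, 0, 0]
  ]
}}

```text
time: 30.8
tool_pos: [0.5294, 0.0824, 0.2]
ee_rot: [3.142, -0.001, -0.0]
wrist_force: [0.2, -1.0, 0.3]
width: 0.0943
finger_force: 0.0
```

```bash
python3 - <<'E'
from h import *
o,s=snap('wrist','q.png'); print(o['tool_pos'])
b=blob(s['image'],'red',(220,50,420,220)); e=cv2.fitEllipse(cv2.convexHull(b)); print(e,onz(o,s,e[0],.075))
k=cv2.imread('pics/j.png'); b=blob(k,'blue',(220,50,420,220)); print('before, tcp z .2032',cv2.fitEllipse(cv2.convexHull(b)))
A=cv2.imread('pics/a.png');o2,C=snap('scene','r.png');B=cv2.imread('pics/b.png');o2,D=snap('side','t.png')
for x,y,r,r2 in((A,C,(285,220,340,270),0),(B,D,(300,145,355,195),0)):
    for im,c in((x,'blue'),(y['image'],'red')): 
        b=blob(im,c,r); print(c,None if b is None else cv2.boundingRect(b))
big=cv2.resize(D['image'][120:280,220:460],None,fx=3,fy=3);cv2.imwrite('pics/u.png',big)
E
```

```text
[0.529432   0.08243969 0.20002195]
((322.50732421875, 117.16439056396484), (57.14079666137695, 58.076683044433594), 5.418975353240967) [0.59557732 0.08235667 0.075     ]
before, tcp z .2032 ((321.1093444824219, 117.20098876953125), (55.783260345458984, 56.439998626708984), 12.91491985321045)
blue (301, 233, 25, 25)
red (301, 232, 25, 26)
blue (318, 170, 17, 8)
red (318, 164, 17, 14)
```

View pics/u.png

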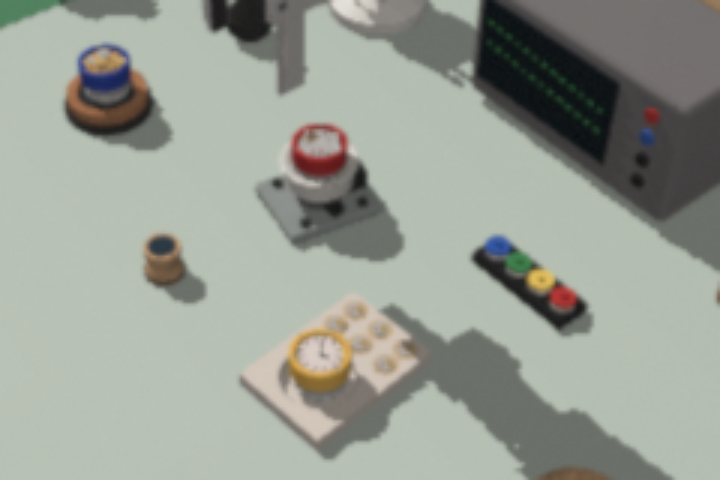

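View pics/q.png

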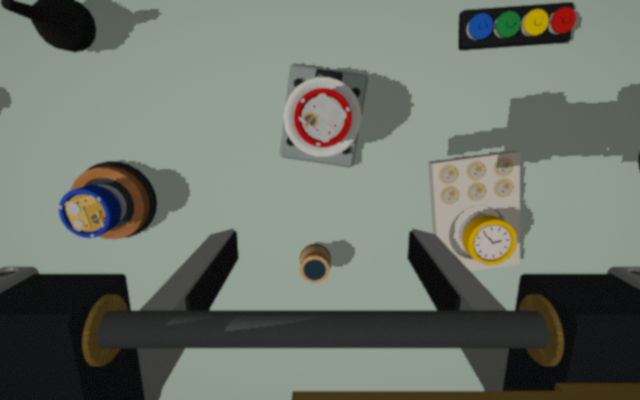

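Red is seated in the nest at (323,117), with the same outline in the scene view as blue had when clicked in. Blue is on the turntable, yellow is in the pocket, and the loupe is untouched.

```bash
python3 -c "
from bench import robot; print(robot.close_job())"
```

```text
the job is handed in; nothing more can be done
None
```

The job is handed in at about 31 s: blue is on the turntable, yellow is in the tray pocket, and red is pressed fully home in the timing stand; the loupe and tweezers were left alone.

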